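# Lock the paper roll with the T-key

### The arm

A 6-joint arm with a two-finger parallel gripper is mounted at the origin on the work surface. World frame = base frame: x ahead of the robot, y to its left, z up, the work surface at z = 0. Lengths are in m, angles in rad, forces in N, time in s.
With the tool pointing down it reaches from about 0.325 to 0.9 m from the base axis. Payload 3.5 kg.
Tool frame: the origin (TCP) lies on the mounting face of the last link; the fingertips stand 173 mm ahead of it and the grasp point (between the pads) lies 155 mm ahead of it; z points along the fingers, y is the line along which they close (so a half turn about z gives the same grasp; the last joint's range is limited). The gripper opens to 85 mm and grips with 20 to 120 N. Pads are 22 mm wide; open, the fingers measure 114 mm over their backs; the gripper's body (76 mm by 85 mm) begins 54 mm behind the grasp point. The pads swing forward as they close: fully open they stand 13 mm farther back than shut.
Start: joints at [1.07, 0.276, -0.026, 1.268, 0, 1.467], TCP at [0.242, 0.576, 0.405] pointing down, gripper open.
Joint ranges: [-3.12, 3.12], [-0.85, 1.88], [-1.08, 1.24], [-1.95, 2.15], [-1.57, 1.53], [-3.14, 3.14]. Speed limits (rad/s): [2.57, 2.57, 3.14, 3.14, 3.14, 3.14].

### API

Orientations are given as a unit quaternion [w, x, y, z].
In Python, from plant import * gives the robot as it stands.
- The arm moves only by the shell command python3 -m creep 'ROWS' [OPENING]. ROWS is JSON, a list of rows, each a list of 2 entries, a list of its own where there are three numbers: the shift along the tool's x, y, z in mm, then the turn about the tool's z in rad. In form: [[[x, y, z], yaw], ...]. A call has exactly 5 rows; each row is the pose to reach, as a shift and turn from the pose commanded when the call began, along the tool's axes at that moment; what a row does not reach only later rows make up. A row lasts 1/12 s, in which the tool goes at most 41.7 mm and 7.16 degrees, less where a joint would pass 70% of its speed; a pose out of reach is approached as far as the arm can. A call with a gripper value outside its range is refused whole. OPENING is the opening, from 0 (shut) to 1 (fully open), set as the call begins (- or left out, the last holds). The fingers move at their own pace and stop on an object; the grip force is fixed at half the most. Time passes only in rows, so rows that repeat a pose let the fingers close, or fill a call up. It gives the time, the measured TCP pose, the force, the opening and the grip force at its end, in the units of the state.
- observe(): the state, without advancing time (a new reading comes with each control period).
- get_image(name): name is "scene" or "top" or "wrist"; returns the picture (480x640x3 uint8, red, green, blue); there is no depth.
- camera_info(name): a dict with "fx", "fy", "cx", "cy" (pixels), "rvec" (rotation vector, rad) and "tvec" (3), from world to camera coordinates, as OpenCV has them. Camera axes: x right, y down, z forward; pixel columns grow to the right and rows downward; lengths in m; the calibration is good to about 2 mm. A picture is of the moment at which its call begins: read the wrist's pose just before it. camera_info takes no time and is no camera call; for the wrist camera it gives the pose at the moment of the call.
- sign_off(): hands the job in; it is judged then, once.
Trained networks look in the newest picture that a camera, given by its name, has taken for a name from the list of things; names that differ only in an ending like _2 or _b are one class to them, and where a whole thing is asked for, a point or a joint stands for the part that bears it (a point fixed in the world has none). Each returns a list of dicts, best first, with "conf" (0 to 1); they miss things now and then, are a little off and sometimes report something else, mostly with a low value. They report only what shows in the picture. A call takes as long as a camera call. They do not tell look-alikes from the thing itself.
- regions_of(camera, thing): "region" (480x640 bool, what is visible of it) and "uv" ([column, row] in pixels, amid what is visible of it).
The state is a dict: "time_s": time; "joint_pos": joint angles; "joint_velocities": joint speeds; "joint_torque": joint torques, N m; "ee_pos": TCP position; "tcp_rot": TCP orientation; "ft_force": force on the tool from outside, world axes, zero at the start; "torque": the same for the moment, N m; "grip_width": finger opening in m; "grip_force": force on a finger pad.
Only numpy, scipy, OpenCV 4.12 (cv2) and the standard library are available. Lean on these libraries where they do the work, as an engineer would, in place of code of your own. Each camera call takes 0.05 s, during which the arm holds its last target. There are 200 camera calls.

### The job

Lock the kraft-paper roll so that it cannot unwind: take the red T-key from its rack, lower it down the deep shaft in the white post of the roll stand until its socket sits on the square stem at the bottom, and turn it clockwise (seen from above) all the way to the stop. Then draw the key out and hang it back upright in the free fork of the rack, its crossbar lying across both prongs between the upturned tips and the uprights. Leave the blue key, the parcel and the juice bottle where they are.

Things in the scene. Friction and masses are not known exactly. Their poses are not given: they have to be found in the camera images.
- red_key: T-key to use, 0.24 to 0.39 kg, hanging in one fork of the rack. Origin: centre of its red crossbar, which is 100 mm long (key's y), 14 mm wide (x), 16 mm high (z); grip its middle across the 14 mm. A 14 mm round steel shaft runs down (-z) to a square socket, 24.6 mm wide outside, 16.6 mm inside, 26 mm deep, open below, flats square to the key's x and y.
- red_key_end (a point): Centre of the lower edge of the red key's socket, 170 mm below the crossbar's centre along the key's z.
- rack: Fixed key rack: oak base 130 x 250 x 12 mm, two dark steel forks side by side along its y. Origin: base underside, midway between the forks. Each fork: two prongs along x, 12 mm wide, 52 mm apart inside, tops at z = 185 mm, from x = -35 mm (open end, facing the robot at yaw 0) to +65 mm, where uprights at x = 54 to 66 mm carry them. Tips turned up 8 mm at x = -35 to -29 mm.
- fork_right (a point): Where a hanging key's crossbar centre goes in the fork at the rack's y = -67.5 mm: midway between the prongs, 193 mm above the table. The key hangs with its crossbar along the rack's y across both prongs, shaft down between them. Take it out by lifting 20 mm or more, then drawing it towards the rack's -x, or straight up.
- fork_left (a point): The same point of the other fork, at the rack's y = +67.5 mm.
- blue_key: A second T-key in the other fork, not needed: blue crossbar of the same size, plain 10 mm round end without a socket. Origin: centre of its crossbar. Leave it.
- stand: Fixed roll stand. Origin: on the table under the middle of its white square post, 80 x 80 mm, 130 mm high. Behind the post (+x) a kraft-paper roll, 90 mm diameter, 300 mm long along y, axis 160 mm from the post's, top 120 mm high. In the post a square shaft 44 mm wide, walls parallel to the stand's x and y, open at the top, floor 12 mm above the table.
- shaft_mouth (a point): Centre of the shaft's mouth, in the post's top face 130 mm above the table.
- stem_top (a point): Tip of the brass stem at the bottom of the shaft, on its axis, 40 mm above the table. The stem is 14 mm square up to 30 mm above the table, then tapers to 6 mm at the tip. The point turns with the stem: x and y square to its flats, -x towards the red pointer over the post's top face, which turns with the stem. With the socket fully down, the key's crossbar centre is 184 mm above the table.
- stem (a joint): Angle of the stem, rad, growing clockwise from above: 0 free (pointer at the yellow dot), 1.2 locked, a hard stop (green dot). Starts at 0 to 0.3, takes about 0.2 N m, stays where left. The socket has about 0.2 rad of play each way, so the key turns that much farther. stem_top's x is turned +0.6 rad from the stand's x at 0, -0.6 rad at 1.2.
- parcel: Small loose kraft parcel 120 x 90 x 45 mm with a red bauble (61 mm high in all), between post and rack. Origin: centre of its underside. Leave it.
- juice: Loose orange juice bottle, 72 mm diameter, 200 mm high. Origin: centre of its underside. Leave it.
Mind the look-alikes: they are no part of the job. What is shaped like the red_key but green or purple is not meant.

How it is judged:
On the way, in this order (a step that is already met when the one before it is completed fails the run):
1. the red key stands in the shaft with its socket down over the square stem (horizontal distance between red_key_end and stem_top below 0.007 m and z of red_key_end in the frame of stand below 0.024 m and angle between red_key's own z axis and vertical below 0.15 rad), for 0.1 s.
2. the stem is turned clockwise to its stop with the key still on it (all of step 1 and value of joint stem above 1.1 rad), for 0.1 s.
At the end, for the whole second after the job is handed in: Stem within 0.1 rad of its locked stop (above 1.1); red key at rest, upright (0.2 rad), crossbar on both prongs of a fork (centre 187 to 199 mm high, within 20 mm of the fork's middle, between tips and uprights, within 0.5 rad of square to the prongs) (value of joint stem above 1.1 rad and x of red_key in the frame of rack between -0.026 and 0.055 m and (y of red_key in the frame of rack between -0.0875 and -0.0475 m or y of red_key in the frame of rack between 0.0475 and 0.0875 m) and z of red_key in the frame of rack between 0.187 and 0.199 m and angle between red_key's own z axis and vertical below 0.2 rad and angle between the y axis of red_key and the y axis of rack, either way round below 0.5 rad and linear speed of red_key below 0.03 m/s); the robot touches nothing.
It fails at once if the blue key is knocked or carried away (moved more than 30 mm) (distance of blue_key from where it was at the start of the episode above 0.03 m).
It fails at once if the juice bottle is knocked or carried away (moved more than 30 mm) (distance of juice from where it was at the start of the episode above 0.03 m).
It fails at once if the parcel is knocked or carried away (moved more than 30 mm) (distance of parcel from where it was at the start of the episode above 0.03 m).
It also fails if it takes over 61 s, if anything falls off the work surface, if the arm or the gripper's body presses on something with over 40 N, if the wrist force passes 120 N, or if a joint passes its speed limit or range.

## Working session

There is one attempt and no reset: what is moved stays moved. The work goes in short steps, Python scripts to look and compute and a shell command to move; the robot and the scene stay as the last step left them, time stands still between calls to the robot, and variables do not carry over. Pictures are saved under pics/ and viewed, at most 10 in all, crops included, and the job is handed in when it is done.

```bash
ls; mkdir -p pics; cat > h.py <<'E'
from plant import *
import numpy as np, cv2
def cam(n):
    c=camera_info(n); K=np.array([[c['fx'],0,c['cx']],[0,c['fy'],c['cy']],[0,0,1.]]); R=cv2.Rodrigues(np.array(c['rvec'],float))[0]
    return K,R,np.array(c['tvec'],float).ravel()
def at_z(c,uv,z):
    K,R,t=c; d=R.T@np.linalg.inv(K)@np.array([uv[0],uv[1],1.]); o=-R.T@t
    return o+d*(z-o[2])/d[2]
def proj(c,p):
    K,R,t=c; q=K@(R@np.asarray(p,float)+t); return q[:2]/q[2]
def save(im,n): cv2.imwrite('pics/'+n,cv2.cvtColor(im,cv2.COLOR_RGB2BGR))
E
python3 - <<'E'
from h import *
s=observe(); print(s)
a=get_image('scene'); b=get_image('top')
np.save('scene.npy',a); np.save('top.npy',b)
save(a,'s0.png'); save(b,'t0.png')
for n in('scene','top'): print(n,camera_info(n), 'pos',-cam(n)[1].T@cam(n)[2])
for n in('scene','top'):
  for th in('red_key','blue_key','rack','stand','parcel','juice','stem_top'):
    print(n,th,[(round(r['conf'],2),np.round(r['uv'],1).tolist(),int(r['region'].sum())) for r in regions_of(n,th)][:4])
E
```

```text
pics
{'time_s': 0.0, 'joint_pos': array([ 1.06961375e+00,  2.77179482e-01, -2.79195143e-02,  1.26793840e+00,
        8.45974975e-06,  1.46734576e+00]), 'joint_velocities': array([-1.94248218e-04,  5.09002573e-05, -1.46368576e-03, -2.57705469e-04,
       -1.25711828e-03,  1.05432330e-04]), 'joint_torque': array([-1.69622064e-03, -4.45510948e+01,  2.95204997e+01,  1.66054425e-02,
       -1.83502793e-04, -8.76651551e-07]), 'ee_pos': array([0.24193114, 0.57585751, 0.40351216]), 'tcp_rot': array([-3.37657159e-04,  1.97557693e-01,  9.80290621e-01, -1.06845671e-03]), 'ft_force': array([ 0.19702783, -0.04293105, -0.29625981]), 'torque': array([0.0424305 , 0.01971259, 0.00481484]), 'grip_force': 0.0, 'grip_width': 0.0851552905797938}
scene {'fx': 540.6208318485816, 'fy': 540.6208318485816, 'cx': 320.40695051681683, 'cy': 238.9986904762254, 'rvec': array([ 2.15749419,  1.36568551, -0.44973136]), 'tvec': array([-0.31920678, -0.25891315,  1.54951466])} pos [ 1.16446475 -0.20996793  1.08160066]
top {'fx': 527.2523253958741, 'fy': 527.2523253958741, 'cx': 322.24385718751313, 'cy': 240.961709100841
[... 226 characters left out ...]
0.59, [358.4, 214.6], 632)]
scene blue_key [(0.62, [403.6, 190.7], 487), (0.34, [357.5, 219.2], 659)]
scene rack []
scene stand [(0.76, [195.7, 343.0], 14030)]
scene parcel [(0.85, [266.5, 231.2], 1962)]
scene juice [(0.62, [358.7, 321.5], 1924)]
scene stem_top [(0.36, [357.3, 216.3], 667)]
top red_key [(0.94, [244.4, 331.7], 384), (0.89, [172.8, 343.8], 546), (0.85, [275.0, 248.0], 407), (0.69, [438.8, 275.1], 43)]
top blue_key [(0.87, [211.2, 256.1], 413), (0.65, [245.9, 252.8], 5114)]
top rack [(0.59, [246.0, 252.8], 4981)]
top stand [(0.68, [434.9, 223.0], 9511)]
top parcel [(0.61, [342.6, 317.9], 1845)]
top juice [(0.64, [314.6, 178.0], 1103)]
top stem_top [(0.39, [243.9, 256.2], 5027)]
```

View pics/t0.png

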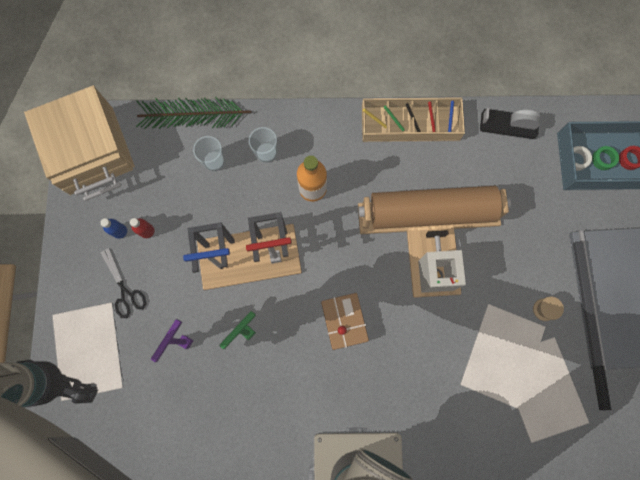

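View pics/s0.png

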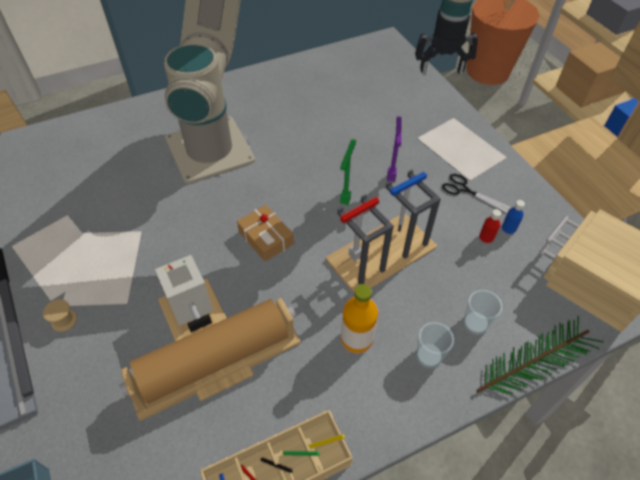

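Top view: red crossbar at about (269,244) in the right fork, blue at (206,255), post's shaft at about (446,268); the scene view agrees (red at 360,209). The green and purple look-alikes lie on the table.

```bash
python3 - <<'E'
from h import *
for n in('top','scene'):
  im=np.load(n+'.npy'); c=cam(n); hsv=cv2.cvtColor(im,cv2.COLOR_RGB2HSV)
  H,S,V=[hsv[...,i].astype(int) for i in range(3)]
  red=((H<8)|(H>172))&(S>150)&(V>80); blue=(H>105)&(H<125)&(S>150)&(V>80)
  for nm,m,box in(('red',red,(225,310,225,265) if n=='top' else(330,390,190,230)),('blue',blue,(175,235,240,270) if n=='top' else(380,435,165,205))):
    w=np.zeros_like(m); x0,x1,y0,y1=box; w[y0:y1,x0:x1]=m[y0:y1,x0:x1]
    k,l,st,_=cv2.connectedComponentsWithStats(w.astype(np.uint8)); i=1+np.argmax(st[1:,4])
    pts=np.argwhere(l==i)[:,::-1].astype(np.float32)
    r=cv2.minAreaRect(pts); print(n,nm,len(pts),r)
    P=np.array([at_z(c,p,0.195)[:2] for p in pts]).astype(np.float32)
    r=cv2.minAreaRect(P*1000); bx=cv2.boxPoints(r); 
    u=np.linalg.svd(P-P.mean(0),full_matrices=0)[2][0]
    print('  world',np.round(r[0],1),np.round(r[1],1),'mean',np.round(P.mean(0)*1000,1),'dir deg',np.degrees(np.arctan2(u[1],u[0])))
im=np.load('top.npy')[240:305,405:480]; im2=np.load('scene.npy')[250:330,150:240]
a=cv2.resize(im,(525,455),interpolation=cv2.INTER_CUBIC); save(a,'post_t.png')
E
```

```text
top red 252 ((267.968017578125, 243.82400512695312), (5.903220176696777, 44.72135925292969), 79.69515228271484)
  world [523.3 197.9] [13.2 97.4] mean [523.3 197.5] dir deg -80.40287
top blue 141 ((205.5355224609375, 254.22007751464844), (4.426661491394043, 44.04368591308594), 80.83765411376953)
  world [501.7 333.6] [ 9.9 95. ] mean [501.6 336.3] dir deg -81.47882
scene red 306 ((359.3446044921875, 209.60963439941406), (7.9107666015625, 42.165523529052734), 60.524105072021484)
  world [525.2 195.5] [ 20.2 101.5] mean [525.3 194. ] dir deg -78.82835
scene blue 238 ((408.1221923828125, 183.22549438476562), (7.400707244873047, 38.46902084350586), 61.55707550048828)
  world [503.4 330.1] [19.7 98.8] mean [503.9 328.3] dir deg -80.55413
```

View pics/post_t.png

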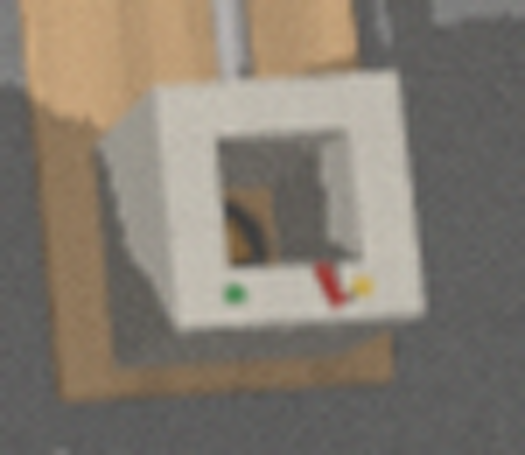

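The crop shows the post's shaft; the red pointer (top px ≈452,281) stands close to the yellow dot (457,281), and the green dot is at (439,282).

```bash
python3 - <<'E'
from h import *
c=cam('top'); f=lambda x,y,z=.13: at_z(c,(405+(x-3)/7,240+(y-3)/7),z)[:2]*1000
hole=[f(*p) for p in((217,138),(348,130),(363,260),(228,268))]
out=[f(*p) for p in((155,88),(398,70),(427,315),(180,330))]
for q in(hole,out):
  q=np.array(q); print(q.mean(0),[np.linalg.norm(q[i]-q[i-1]).round(1) for i in range(4)])
  for i in range(4):
    d=q[i]-q[i-1]; print('  ',np.degrees(np.arctan2(d[1],d[0]))%90)
m=np.array(out).mean(0)
for nm,p in(('ptr in',(323,266)),('ptr out',(340,303)),('ptr',(332,285)),('yel',(362,287)),('grn',(235,293))):
  d=f(*p)-m; print(nm,f(*p),np.degrees(np.arctan2(-d[1],-d[0])),np.linalg.norm(d))
# network crosscheck in scene: post top
c2=cam('scene')
for p in (m,): print('scene proj',proj(c2,[m[0]/1e3,m[1]/1e3,.13]))
for o in out: print(proj(c2,[o[0]/1e3,o[1]/1e3,.13]).round(1))
w=cam('wrist'); s=observe(); from scipy.spatial.transform import Rotation as R
T=R.from_quat(s['tcp_rot'][[1,2,3,0]]).as_matrix(); print(T.round(3)); cp=-w[1].T@w[2]; print('wrist cam in tcp',T.T@(cp-s['ee_pos']),'\n',(w[1]@T).round(3),w[0])
r=regions_of('top','juice')[0]['region'];g=regions_of('top','parcel')[0]['region']
for n,rr in(('j',r),('p',g)): 
  y,x=np.nonzero(rr);print(n,at_z(c,(x.mean(),y.mean()),.1 if n=='j' else .045))
E
```

```text
[ 476.12517526 -201.75435779] [np.float64(42.9), np.float64(43.0), np.float64(43.0), np.float64(44.0)]
   1.6659193407769706
   2.927426503478813
   2.971787679807818
   2.8107997910148583
[ 475.74492082 -202.04300446] [np.float64(79.9), np.float64(80.2), np.float64(81.0), np.float64(80.2)]
   2.899850691836987
   3.6844227048291884
   2.9557724378325076
   2.8892212959378583
ptr in [ 453.93840909 -211.49843026] 23.441825489630194 23.768235755282554
ptr out [ 441.80874995 -216.27233931] 22.748158302410268 36.798609530047685
ptr [ 447.70232214 -214.03995676] 23.16180652874107 30.501052524894845
yel [ 446.94831548 -223.71460599] 36.96419969975579 36.040294008369294
grn [ 445.42153684 -182.4761243 ] -32.833086562174486 36.088369528120325
scene proj [179.31870986 274.50004319]
[204.2 281. ]
[167.3 297. ]
[154.8 267.9]
[190.8 253.4]
[[-0.922  0.387  0.   ]
 [ 0.387  0.922  0.   ]
 [-0.     0.    -1.   ]]
wrist cam in tcp [ 0.08261313 -0.00107417  0.03203202] 
 [[-0.     1.    -0.   ]
 [-0.946 -0.001 -0.323]
 [-0.323  0.     0.946]] [[394.14653474   0.         324.6262681 ]
 [  0.         394.14653474 240.37428612]
 [  0.           0.           1.        ]]
j [0.70425523 0.10363867 0.1       ]
p [0.3643246  0.02809913 0.045     ]
```

Everything is consistent: hole 43–44 mm and post 80 mm as specified, stand yaw about 2.9°, stem angle about 0.25. Now I'll hover over the red key.

```bash
python3 -m creep '[[[-33,-19,0],0],[[-66,-39,0],0],[[-99,-58,0],0],[[-132,-78,0],0],[[-165,-97,0],0]]' 0.6 && python3 -m creep '[[[-33,-19,0],0],[[-66,-39,-5],0],[[-99,-58,-10],0],[[-132,-78,-15],0],[[-165,-97,-26],0]]' && python3 -m creep '[[[-20,-12,0],0.12],[[-40,-24,0],0.24],[[-60,-36,0],0.36],[[-77,-47,0],0.48],[[-77,-47,0],0.6]]' && python3 -m creep '[[[0,0,0],0.12],[[0,0,0],0.24],[[0,0,0],0.36],[[0,0,0],0.405],[[0,0,0],0.405]]'
cat >> h.py <<'E'
from scipy.spatial.transform import Rotation
def pose():
    s=observe(); T=Rotation.from_quat(np.array(s['tcp_rot'])[[1,2,3,0]]).as_matrix(); return s,T
def redmask(im,box):
    hsv=cv2.cvtColor(im,cv2.COLOR_RGB2HSV); H,S,V=[hsv[...,i].astype(int) for i in range(3)]
    m=((H<8)|(H>172))&(S>140)&(V>60); x0,x1,y0,y1=box; w=np.zeros_like(m); w[y0:y1,x0:x1]=m[y0:y1,x0:x1]
    k,l,st,_=cv2.connectedComponentsWithStats(w.astype(np.uint8)); return l==1+np.argmax(st[1:,4])
E
python3 - <<'E'
from h import *
s,T=pose(); c=cam('wrist'); im=get_image('wrist'); save(im,'w1.png'); np.save('w1.npy',im)
print(s['ee_pos'],T.round(3).tolist(),s['grip_width'])
m=redmask(im,(0,640,0,480)); y,x=np.nonzero(m); P=np.array([at_z(c,p,.201)[:2] for p in zip(x,y)])*1000
r=cv2.minAreaRect(P.astype(np.float32)); u=np.linalg.svd(P-P.mean(0),full_matrices=0)[2][0]
print(len(x),r,P.mean(0),np.degrees(np.arctan2(u[1],u[0])))
E
```

```text
time_s: 1.32
ee_pos: [0.3572, 0.4214, 0.4049]
tcp_rot: [0.0, 0.197, 0.98, 0.0]
ft_force: [0.9, 0.7, 0.1]
grip_width: 0.0515
grip_force: 0.0
time_s: 1.73
ee_pos: [0.4715, 0.2676, 0.43]
tcp_rot: [-0.001, 0.198, 0.98, -0.001]
ft_force: [-0.0, 1.5, 0.3]
grip_width: 0.0515
grip_force: 0.0
time_s: 2.15
ee_pos: [0.5259, 0.1938, 0.4308]
tcp_rot: [0.001, 0.483, 0.876, -0.0]
ft_force: [0.1, 0.5, -0.2]
grip_width: 0.0516
grip_force: 0.0
time_s: 2.57
ee_pos: [0.524, 0.1963, 0.4308]
tcp_rot: [0.0, 0.646, 0.764, -0.0]
ft_force: [0.5, 0.1, -0.4]
grip_width: 0.051
grip_force: 0.0
[0.52398335 0.19625968 0.43075511] [[-0.166, 0.986, 0.0], [0.986, 0.166, -0.0], [-0.0, 0.0, -1.0]] 0.05096740712183777
4245 ((522.281494140625, 197.06134033203125), (13.316322326660156, 99.29319763183594), 9.993558883666992) [521.86794718 200.69082354] -79.98232079740306
```

View pics/w1.png

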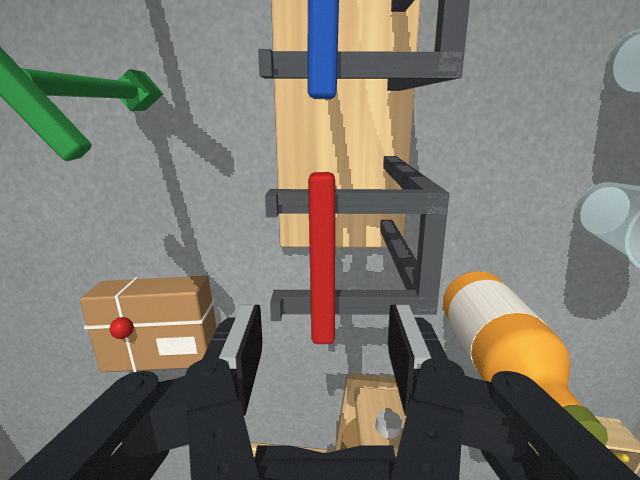

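The wrist view shows the red bar centred at about (322,258), lying across both prongs with the fingers straddling it. It measures 99×13 mm at (522.3,197.1), heading 100°. Descending to grip.

```bash
python3 -m creep '[[[1,-1.5,20],-0.008],[[1,-1.5,40],-0.008],[[1,-1.5,60],-0.008],[[1,-1.5,78],-0.008],[[1,-1.5,84],-0.008]]' 0.6 && python3 -m creep '[[[0,0,0],0],[[0,0,0],0],[[0,0,0],0],[[0,0,0],0],[[0,0,0],0]]' 0 && python3 -m creep '[[[0,0,0],0],[[0,0,0],0],[[0,0,0],0],[[0,0,0],0],[[0,0,0],0]]'
```

```text
time_s: 3.03
ee_pos: [0.5211, 0.1968, 0.3437]
tcp_rot: [-0.001, 0.642, 0.767, -0.002]
ft_force: [-0.4, -0.5, 0.3]
grip_width: 0.0514
grip_force: 0.0
time_s: 3.45
ee_pos: [0.523, 0.1973, 0.3484]
tcp_rot: [0.001, 0.642, 0.767, 0.001]
ft_force: [-0.1, -0.1, 3.2]
grip_width: 0.0132
grip_force: 60.9
time_s: 3.87
ee_pos: [0.523, 0.1973, 0.3483]
tcp_rot: [0.001, 0.642, 0.767, 0.001]
ft_force: [-0.3, 0.1, 5.2]
grip_width: 0.0126
grip_force: 61.4
```

```bash
python3 -m creep '[[[0,0,-10],0],[[0,0,-28],0],[[0,0,-48],0],[[0,0,-68],0],[[0,0,-90],0]]' && python3 -m creep '[[[0,0,-22],0],[[0,0,-44],0],[[0,0,-66],0],[[0,0,-86],0],[[0,0,-95],0]]' && python3 -m creep '[[[0,0,0],0],[[0,0,0],0],[[0,0,0],0],[[0,0,0],0],[[0,0,0],0]]'
python3 - <<'E'
from h import *
s,T=pose(); c=cam('wrist'); im=get_image('wrist'); np.save('w2.npy',im)
b=get_image('scene'); save(b[60:340,200:480],'s2.png')
print(s['ee_pos'],T.round(3).tolist())
cs=cam('scene'); g=s['ee_pos']+T[:,2]*.1553
print('pred bar',proj(cs,g),'pred end',proj(cs,g+T[:,2]*.17), 'in wrist',proj(c,g), proj(c,g+T[:,2]*.17))
x=np.array([476,-202.])-s['ee_pos'][:2]*1000; print('shift tool',T[:2,:2].T@x)
E
```

```text
time_s: 4.28
ee_pos: [0.5214, 0.1969, 0.4361]
tcp_rot: [-0.001, 0.642, 0.767, -0.002]
ft_force: [-0.2, 0.0, -3.1]
grip_width: 0.0129
grip_force: 60.1
time_s: 4.7
ee_pos: [0.5222, 0.1971, 0.5341]
tcp_rot: [0.001, 0.642, 0.767, 0.001]
ft_force: [0.5, -0.2, -3.2]
grip_width: 0.0131
grip_force: 60.2
time_s: 5.12
ee_pos: [0.5221, 0.197, 0.5299]
tcp_rot: [-0.001, 0.642, 0.767, -0.001]
ft_force: [0.2, 0.1, -3.7]
grip_width: 0.0128
grip_force: 60.1
[0.52208405 0.19701056 0.52993619] [[-0.175, 0.985, -0.003], [0.985, 0.175, -0.001], [-0.0, -0.003, -1.0]]
pred bar [365.78046082 146.11096116] pred end [359.70109549 204.84742411] in wrist [324.81461748 344.41072973] [324.52587559 218.24573077]
shift tool [-384.77957365 -115.22859303]
```

View pics/s2.png

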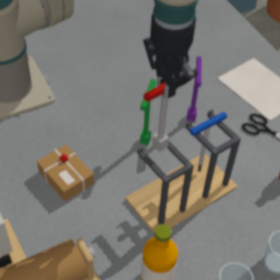

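The crop shows the key lifted clear of the fork and hanging vertically, socket at about full-frame (363,203); the projection gives (360,205). Carrying it to the post.

```bash
python3 -m creep '[[[-10,-3,0],0],[[-32,-9,0],0],[[-62,-18,0],0],[[-94,-28,0],0],[[-128,-38,0],0]]' && python3 -m creep '[[[-33,-10,0],0],[[-66,-20,0],0],[[-99,-30,0],0],[[-132,-40,0],0],[[-160,-48,0],0]]' && python3 -m creep '[[[-28,-8,0],0],[[-56,-16,0],0],[[-78,-23,0],0],[[-92,-27,0],0],[[-97,-29,0],0]]' && python3 -m creep '[[[0,0,0],-0.06],[[0,0,0],-0.12],[[0,0,0],-0.18],[[0,0,0],-0.23],[[0,0,0],-0.23]]' && python3 -m creep '[[[0,0,15],0],[[0,0,30],0],[[0,0,30],0],[[0,0,30],0],[[0,0,30],0]]'
python3 - <<'E'
from h import *
s,T=pose(); c=cam('wrist'); im=get_image('wrist'); np.save('w3.npy',im); save(im,'w3.png')
b=get_image('top'); np.save('t3.npy',b); a=get_image('scene'); np.save('s3.npy',a)
print(s['ee_pos'],T.round(3).tolist(),s['joint_pos'].round(2))
g=s['ee_pos']+T[:,2]*.1553
print(proj(c,g+T[:,2]*.17),'mouth pred',[proj(c,[.476,-.202,.13])])
E
```

```text
time_s: 5.63
ee_pos: [0.5067, 0.063, 0.5317]
tcp_rot: [0.0, 0.642, 0.767, -0.0]
ft_force: [-0.4, -1.6, -2.7]
grip_width: 0.0127
grip_force: 60.1
time_s: 6.05
ee_pos: [0.4869, -0.104, 0.5319]
tcp_rot: [0.0, 0.643, 0.766, -0.0]
ft_force: [1.0, 0.5, -4.2]
grip_width: 0.0128
grip_force: 60.1
time_s: 6.47
ee_pos: [0.4758, -0.2046, 0.5315]
tcp_rot: [0.0, 0.643, 0.765, -0.001]
ft_force: [0.5, 0.6, -3.3]
grip_width: 0.0131
grip_force: 60.1
time_s: 6.88
ee_pos: [0.4762, -0.2017, 0.5317]
tcp_rot: [-0.0, 0.55, 0.835, 0.0]
ft_force: [-0.8, 0.3, -4.5]
grip_width: 0.013
grip_force: 60.1
time_s: 7.3
ee_pos: [0.4765, -0.202, 0.5024]
tcp_rot: [0.0, 0.55, 0.835, 0.0]
ft_force: [0.5, -1.2, -3.3]
grip_width: 0.0131
grip_force: 60.2
[ 0.47654044 -0.20197829  0.50236841] [[-0.395, 0.919, 0.001], [0.919, 0.395, -0.0], [-0.0, 0.0, -1.0]] [-0.53  0.05 -0.09  1.43  0.    0.64]
[324.86562106 218.24644663] mouth pred [array([324.06738212, 203.49261784])]
```

View pics/w3.png

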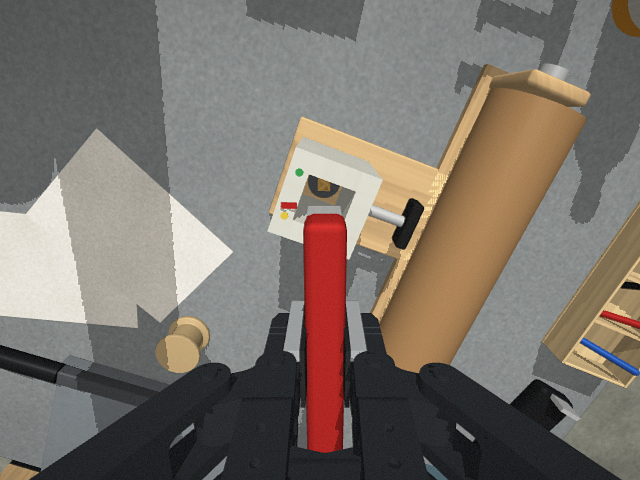

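The key's bar fills (325,215–450); beyond it the post's mouth is visible with the stem at about (323,185) and the pointer (289,206) parallel to the tool's y, so the socket is aligned with the stem. Checking the stem more closely.

```bash
python3 - <<'E'
from h import *
c=cam('wrist')
print('stem tip pred',proj(c,[.476,-.202,.04]),'base',proj(c,[.476,-.202,.012]))
th=np.radians(2.9); R2=np.array([[np.cos(th),-np.sin(th)],[np.sin(th),np.cos(th)]])
for h in(40,22): print([proj(c,np.append(np.array([.476,-.202])+R2@np.array(q)*h/1e3,.13)).round(1).tolist() for q in((1,1),(1,-1),(-1,-1),(-1,1))])
im=np.load('w3.npy')[140:250,260:390]; save(cv2.resize(im,(780,660),interpolation=cv2.INTER_CUBIC)[:600],'w3c.png')
E
```

```text
stem tip pred [323.64611586 183.49435628] base [323.65424927 178.99177991]
[[383.0, 175.9], [349.1, 256.8], [266.8, 228.1], [295.5, 143.0]]
[[355.9, 188.1], [337.9, 233.0], [292.0, 216.8], [308.5, 170.5]]
```

View pics/w3c.png

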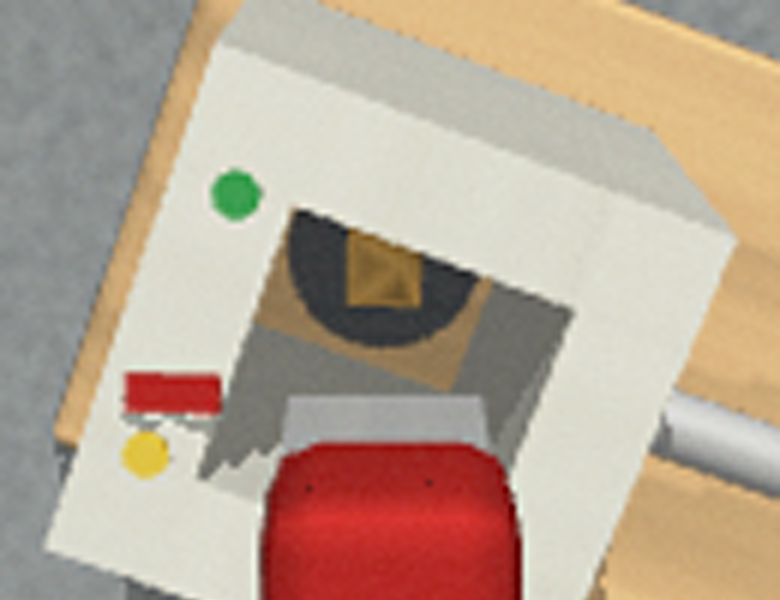

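```bash
python3 - <<'E'
from h import *
s,T=pose(); c=cam('wrist'); e=s['ee_pos']+T[:,2]*(.1553+.17)
print('end',e)
for dx in(.0123,):
  for dy in(-.0123,.0123): print('socket corner pred',proj(c,e+T[:,0]*dx+T[:,1]*dy),'seen 307.8/341.2, 205.8')
# bar far end top edge
g=s['ee_pos']+T[:,2]*.1553
# refine post pose: seen outer corners
seen=np.array([[382.5,180],[297,147.3],[267.5,231.3]]); 
W=np.array([at_z(c,p,.13)[:2] for p in seen])*1000; print(W, 'centre by diag',(W[0]+W[2])/2)
print('stem by bottom edge',at_z(c,(324,191-.5*12.3),.03))
# scene & top check of post corners using subpixel
E
```

```text
end [ 0.47731431 -0.20249088  0.17756894]
socket corner pred [308.7421155  202.66324204] seen 307.8/341.2, 205.8
socket corner pred [341.05069748 202.64137602] seen 307.8/341.2, 205.8
[[ 515.10456776 -163.38116715]
 [ 436.48947917 -166.87861692]
 [ 439.73075157 -246.51743033]] centre by diag [ 477.41765966 -204.94929874]
stem by bottom edge [ 0.47771463 -0.20499888  0.03      ]
```

Stem and socket show the same camera bias, so they are aligned to within about 1 mm. Lowering: quickly to just above the stem, then gently.

```bash
python3 -m creep '[[[0,0,12],0],[[0,0,28],0],[[0,0,44],0],[[0,0,60],0],[[0,0,75],0]]' && python3 -m creep '[[[0,0,15],0],[[0,0,30],0],[[0,0,42],0],[[0,0,52],0],[[0,0,57],0]]' && python3 -m creep '[[[0,0,3],0],[[0,0,6],0],[[0,0,9],0],[[0,0,12],0],[[0,0,15],0]]'
```

```text
time_s: 7.87
ee_pos: [0.4763, -0.202, 0.4253]
tcp_rot: [-0.0, 0.55, 0.835, -0.0]
ft_force: [-0.0, 0.1, -4.1]
grip_width: 0.0129
grip_force: 60.1
time_s: 8.28
ee_pos: [0.476, -0.2018, 0.3678]
tcp_rot: [-0.001, 0.55, 0.835, -0.0]
ft_force: [-0.7, 0.6, -3.2]
grip_width: 0.0129
grip_force: 60.1
time_s: 8.7
ee_pos: [0.4768, -0.2023, 0.3551]
tcp_rot: [0.001, 0.55, 0.835, 0.0]
ft_force: [0.1, -0.6, -3.4]
grip_width: 0.0129
grip_force: 60.2
```

```bash
python3 -m creep '[[[0,0,3],0],[[0,0,6],0],[[0,0,9],0],[[0,0,9],0],[[0,0,9],0]]' && python3 -m creep '[[[0,0,2],0],[[0,0,4],0],[[0,0,6],0],[[0,0,6],0],[[0,0,6],0]]'
```

```text
time_s: 9.12
ee_pos: [0.4764, -0.202, 0.3454]
tcp_rot: [-0.0, 0.55, 0.835, -0.0]
ft_force: [0.4, 0.5, -3.6]
grip_width: 0.0128
grip_force: 60.1
time_s: 9.53
ee_pos: [0.4765, -0.2021, 0.3396]
tcp_rot: [-0.0, 0.55, 0.835, -0.0]
ft_force: [0.3, 0.6, -4.9]
grip_width: 0.013
grip_force: 60.2
```

Seated (end at about 14 mm). Turning clockwise.

```bash
python3 -m creep '[[[0,0,0],0.08],[[0,0,0],0.18],[[0,0,0],0.28],[[0,0,0],0.38],[[0,0,0],0.48]]' && python3 -m creep '[[[0,0,0],0.1],[[0,0,0],0.2],[[0,0,0],0.3],[[0,0,0],0.4],[[0,0,0],0.48]]' && python3 -m creep '[[[0,0,0],0.04],[[0,0,0],0.08],[[0,0,0],0.12],[[0,0,0],0.15],[[0,0,0],0.15]]'
python3 - <<'E'
from h import *
s,T=pose(); print(s['ee_pos'],s['torque'],s['ft_force'],'y heading',np.degrees(np.arctan2(T[1,1],T[0,1])),s['joint_pos'][5])
E
```

```text
time_s: 9.95
ee_pos: [0.4766, -0.202, 0.3397]
tcp_rot: [-0.0, 0.734, 0.679, 0.0]
ft_force: [0.0, 0.1, -3.6]
grip_width: 0.0131
grip_force: 60.1
time_s: 10.37
ee_pos: [0.4767, -0.2021, 0.3397]
tcp_rot: [0.0, 0.874, 0.485, 0.0]
ft_force: [0.4, 0.2, -4.3]
grip_width: 0.0133
grip_force: 60.1
time_s: 10.78
ee_pos: [0.4767, -0.2022, 0.3397]
tcp_rot: [0.0, 0.908, 0.42, 0.0]
ft_force: [0.9, -0.3, -4.5]
grip_width: 0.0129
grip_force: 60.0
[ 0.47671592 -0.20218756  0.33972333] [-0.17577954 -0.28290716  0.19689486] [ 0.9435303  -0.25183    -4.52872965] y heading -40.33342287259062 1.748739003021901
```

```bash
for i in 1; do python3 -m creep '[[[0,0,0],0.02],[[0,0,0],0.04],[[0,0,0],0.06],[[0,0,0],0.06],[[0,0,0],0.06]]' >/dev/null; done
cat > q.py <<'E'
from h import *
s,T=pose(); print(s['ee_pos'],s['torque'],s['ft_force'],'y heading',np.degrees(np.arctan2(T[1,1],T[0,1])),s['time_s'])
E
python3 q.py; python3 -m creep '[[[0,0,0],0.02],[[0,0,0],0.04],[[0,0,0],0.06],[[0,0,0],0.06],[[0,0,0],0.06]]' >/dev/null; python3 q.py
```

```text
[ 0.4766202  -0.20219087  0.33971515] [-0.19825078 -0.33888122  0.15538439] [ 1.30165225 -1.04685776 -5.0232904 ] y heading -43.7691571559601 11.2
[ 0.4765578  -0.2021685   0.33973612] [-0.32539807 -0.44613992  0.17473679] [ 0.91890423 -0.41961833 -6.14606516] y heading -47.222789821080326 11.6167
```

```bash
python3 - <<'E'
from h import *
im=get_image('wrist'); b=get_image('top')
a=cv2.resize(im[100:340,200:440],(480,480)); d=cv2.resize(b[240:305,405:480],(300,260),interpolation=cv2.INTER_CUBIC)
o=np.zeros((480,780,3),np.uint8); o[:,:480]=a; o[:260,480:]=d; save(o,'w4.png')
E
```

```text
(no output)
```

View pics/w4.png

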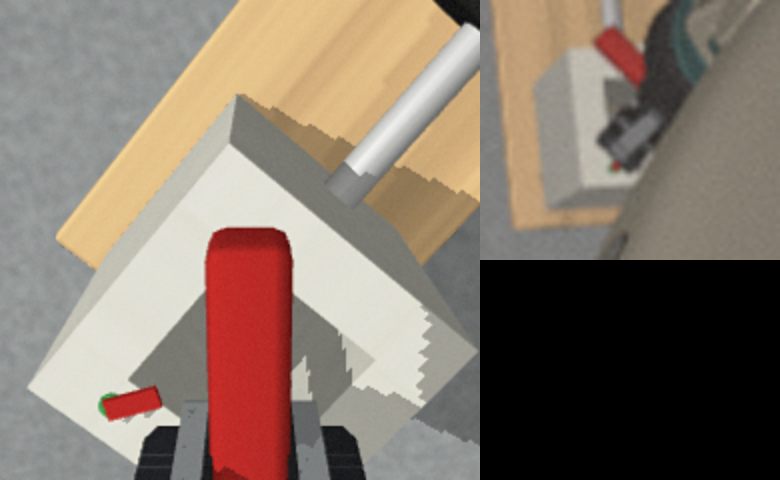

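The pointer's tip now covers almost all of the green dot (crop 108,404), just short of it. I'll compute the stem angle from the pointer.

```bash
cat > ang.py <<'E'
from h import *
s,T=pose(); c=cam('wrist'); im=get_image('wrist'); np.save('w5.npy',im); hsv=cv2.cvtColor(im,cv2.COLOR_RGB2HSV); H,S,V=[hsv[...,i].astype(int) for i in range(3)]
m=((H<8)|(H>172))&(S>140)&(V>60); m[:,295:]=0; m[:,:230]=0; m[:270]=0; m[330:]=0
g=(H>50)&(H<80)&(S>100); g[:,300:]=0; g[:,:230]=0; g[:270]=0; g[330:]=0
f=lambda M:np.array([at_z(c,p,.135)[:2] for p in np.argwhere(M)[:,::-1]])*1000
P=f(m); u=np.linalg.svd(P-P.mean(0),full_matrices=0)[2][0]; u*=np.sign(u[0]); a=np.degrees(np.arctan2(u[1],u[0]))
print('n',len(P),'pointer axis',a,'stem',0.6-np.radians(a-2.9),'mean',P.mean(0),'green',g.sum(),f(g).mean(0) if g.any() else '')
d=np.array([476.4,-204.5])-P.mean(0); a=np.degrees(np.arctan2(d[1],d[0])); print('by centre',a,0.6-np.radians(a-2.9),'torque',s['torque'][2],'yh',np.degrees(np.arctan2(T[1,1],T[0,1])))
E
python3 ang.py
```

```text
n 311 pointer axis -30.466240767877697 stem 1.1823507604126269 mean [ 451.94416007 -187.01840696] green 22 [ 447.71808352 -181.98238842]
by centre -35.55805081552474 1.271219610630197 torque 0.14869386142525395 yh -47.215699926645186
```

```bash
python3 -m creep '[[[0,0,0],0.02],[[0,0,0],0.04],[[0,0,0],0.06],[[0,0,0],0.08],[[0,0,0],0.08]]' | tail -3; python3 ang.py;  python3 q.py
```

```text
ft_force: [1.5, -1.2, -4.3]
grip_width: 0.013
grip_force: 60.1
n 305 pointer axis -31.5638658739194 stem 1.2015079324656064 mean [ 452.27188661 -186.86440163] green 12 [ 446.54735976 -182.35145655]
by centre -36.163627022573834 1.2817889093149426 torque 0.5233606293239308 yh -51.834829213595455
[ 0.47655206 -0.20211546  0.33974699] [-0.38233192 -0.42215258  0.4717107 ] [ 1.64884222 -1.42421821 -4.81388639] y heading -51.79452388201918 12.2333
```

At the stop (torque jumped to 0.5 N m, stem ≈1.20). I'll back off inside the play and draw the key out.

```bash
python3 -m creep '[[[0,0,0],-0.05],[[0,0,0],-0.1],[[0,0,0],-0.15],[[0,0,0],-0.15],[[0,0,0],-0.15]]' >/dev/null; python3 q.py; python3 -m creep '[[[0,0,-5],0],[[0,0,-12],0],[[0,0,-20],0],[[0,0,-30],0],[[0,0,-42],0]]' && python3 ang.py
```

```text
[ 0.47650569 -0.20214128  0.33987385] [-0.26279937 -0.30347746  0.03976854] [-0.29510229 -0.60089801 -3.86481043] y heading -43.32077495134925 12.65
time_s: 13.07
ee_pos: [0.476, -0.2017, 0.3825]
tcp_rot: [-0.001, 0.918, 0.397, -0.001]
ft_force: [-0.0, 0.3, -3.4]
grip_width: 0.0127
grip_force: 60.1
n 4 pointer axis -43.21001643316954 stem 1.4047716049075003 mean [ 445.52991641 -186.27679611] green 0 
by centre -30.554170481383522 1.183885423423639 torque -0.02055021949302709 yh -43.219210469484466
```

```bash
python3 -m creep '[[[0,0,-15],0],[[0,0,-30],0],[[0,0,-45],0],[[0,0,-60],0],[[0,0,-75],0]]' >/dev/null && python3 -m creep '[[[0,0,-15],0],[[0,0,-30],0],[[0,0,-45],0],[[0,0,-60],0],[[0,0,-73],0]]' >/dev/null && python3 -m creep '[[[0,0,0],-0.08],[[0,0,0],-0.18],[[0,0,0],-0.28],[[0,0,0],-0.38],[[0,0,0],-0.48]]' >/dev/null&& python3 -m creep '[[[0,0,0],-0.1],[[0,0,0],-0.2],[[0,0,0],-0.3],[[0,0,0],-0.38],[[0,0,0],-0.45]]' >/dev/null&& python3 -m creep '[[[0,0,0],0],[[0,0,0],0],[[0,0,0],0],[[0,0,0],0],[[0,0,0],0]]'
python3 - <<'E'
from h import *
s,T=pose(); c=cam('wrist'); im=get_image('wrist'); np.save('w6.npy',im)
print(s['ee_pos'],'yh',np.degrees(np.arctan2(T[1,1],T[0,1])))
def bar(im,z,c,T,e):
    m=redmask(im,(285,360,200,480)); P=np.array([at_z(c,p,z)[:2] for p in np.argwhere(m)[:,::-1]])
    L=(T[:2,:2].T@(P-e[:2]).T).T*1000; u=np.linalg.svd(L-L.mean(0),full_matrices=0)[2][0]; u*=np.sign(u[0])
    return L[:,0].max(),L[:,0].min(),L[:,1].mean(),np.degrees(np.arctan2(u[1],u[0]))
print('before/after bar in tool axes: xmax,xmin,ymean,angle')
print(bar(np.load('w3.npy'),s['ee_pos'][2]-.1473,c,T,s['ee_pos'])); print(bar(im,s['ee_pos'][2]-.1473,c,T,s['ee_pos']))
x=np.array([522.3,197.0])-s['ee_pos'][:2]*1000; print('shift tool',T[:2,:2].T@x)
a=cv2.resize(im[120:480,150:510],(400,400)); b=get_image('top')[240:305,405:480]; 
o=np.zeros((400,780,3),np.uint8); o[:,:400]=a; o[:325,400:775]=cv2.resize(b,(375,325),interpolation=cv2.INTER_CUBIC); save(o,'w6.png')
E
```

```text
time_s: 15.2
ee_pos: [0.4765, -0.202, 0.5298]
tcp_rot: [-0.0, 0.642, 0.766, 0.0]
ft_force: [0.1, 0.0, -3.7]
grip_width: 0.013
grip_force: 60.1
[ 0.47646388 -0.20204932  0.5297791 ] yh 10.04330975572137
before/after bar in tool axes: xmax,xmin,ymean,angle
(np.float64(51.055422047727454), np.float64(-41.940127431824344), np.float64(-0.06064997851277278), np.float64(0.0843748432333425))
(np.float64(51.055422047727454), np.float64(-41.940127431824344), np.float64(-0.03194047823356378), np.float64(0.008572304057174))
shift tool [384.94089287 114.72496555]
```

View pics/w6.png

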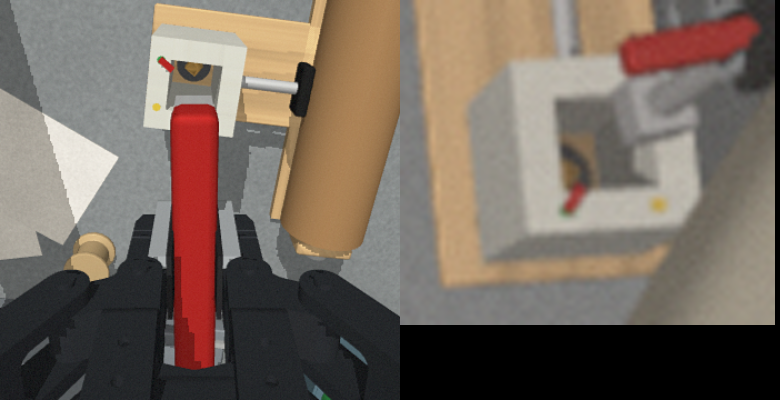

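The pointer rests on the green dot, and the key sits in the grip exactly as before. Carrying it back to the fork.

```bash
python3 -m creep '[[[10,3,0],0],[[32,9,0],0],[[62,18,0],0],[[94,28,0],0],[[128,38,0],0]]' >/dev/null && python3 -m creep '[[[33,10,0],0],[[66,20,0],0],[[99,30,0],0],[[132,40,0],0],[[160,48,0],0]]' >/dev/null && python3 -m creep '[[[28,8,0],0],[[56,16,0],0],[[78,23,0],0],[[92,27,0],0],[[97,29,0],0]]' >/dev/null && python3 -m creep '[[[0,0,10],0],[[0,0,10],0],[[0,0,10],0],[[0,0,10],0],[[0,0,10],0]]'
```

```text
time_s: 16.97
ee_pos: [0.5223, 0.1962, 0.5198]
tcp_rot: [0.0, 0.643, 0.766, -0.0]
ft_force: [-0.1, -1.3, -4.3]
grip_width: 0.0126
grip_force: 60.2
```

```bash
python3 -m creep '[[[0,0,10],0],[[0,0,28],0],[[0,0,46],0],[[0,0,64],0],[[0,0,82],0]]' && python3 -m creep '[[[0,0,18],0],[[0,0,36],0],[[0,0,54],0],[[0,0,70],0],[[0,0,80],0]]' && python3 -m creep '[[[0,0,2],0],[[0,0,4],0],[[0,0,6],0],[[0,0,8],0],[[0,0,9],0]]' && python3 q.py
```

```text
time_s: 17.38
ee_pos: [0.5222, 0.1966, 0.4365]
tcp_rot: [0.0, 0.643, 0.766, 0.0]
ft_force: [-0.3, -0.5, -4.0]
grip_width: 0.013
grip_force: 60.1
time_s: 17.8
ee_pos: [0.5215, 0.1964, 0.3552]
tcp_rot: [-0.001, 0.642, 0.766, -0.001]
ft_force: [-0.6, -0.5, -4.2]
grip_width: 0.0126
grip_force: 60.1
time_s: 18.22
ee_pos: [0.5227, 0.1972, 0.3495]
tcp_rot: [0.001, 0.642, 0.767, 0.001]
ft_force: [0.7, 0.5, -4.1]
grip_width: 0.0131
grip_force: 60.1
[0.52273425 0.19717199 0.3495062 ] [ 0.08145977  0.00777839 -0.00036666] [ 0.74739841  0.53427834 -4.13782226] y heading 10.08478009047751 18.2167
```

Another 1–2 mm until it rests, then release.

```bash
python3 -m creep '[[[0,0,1],0],[[0,0,1.5],0],[[0,0,1.5],0],[[0,0,1.5],0],[[0,0,1.5],0]]' | sed -n 2,4p && python3 -m creep '[[[0,0,0],0],[[0,0,0],0],[[0,0,0],0],[[0,0,0],0],[[0,0,0],0]]' 0.45 && python3 -m creep '[[[0,0,0],0],[[0,0,0],0],[[0,0,-10],0],[[0,0,-22],0],[[0,0,-36],0]]' >/dev/null && python3 -m creep '[[[0,0,-20],0],[[0,0,-45],0],[[0,0,-70],0],[[0,0,-80],0],[[0,0,-80],0]]' && python3 - <<'E'
from h import *
s,T=pose(); c=cam('wrist'); im=get_image('wrist'); save(im,'w7.png')
m=redmask(im,(200,450,50,480)); y,x=np.nonzero(m); P=np.array([at_z(c,p,.201)[:2] for p in zip(x,y)])*1000
r=cv2.minAreaRect(P.astype(np.float32)); u=np.linalg.svd(P-P.mean(0),full_matrices=0)[2][0]
print(len(x),r,P.mean(0),np.degrees(np.arctan2(u[1],u[0])))
E
```

```text
ee_pos: [0.5226, 0.1972, 0.3483]
tcp_rot: [0.0, 0.642, 0.767, 0.001]
ft_force: [-1.7, -0.5, 3.8]
time_s: 19.05
ee_pos: [0.5224, 0.1971, 0.347]
tcp_rot: [-0.0, 0.642, 0.767, -0.0]
ft_force: [-0.6, -0.5, 0.0]
grip_width: 0.0384
grip_force: 0.0
time_s: 19.88
ee_pos: [0.5233, 0.1973, 0.4678]
tcp_rot: [0.002, 0.642, 0.767, 0.003]
ft_force: [0.5, 0.6, -1.1]
grip_width: 0.0385
grip_force: 0.0
3177 ((522.8116455078125, 196.70700073242188), (13.559849739074707, 99.3405532836914), 10.358407020568848) [522.44734647 200.00364791] -79.95905703283297
```

View pics/w7.png

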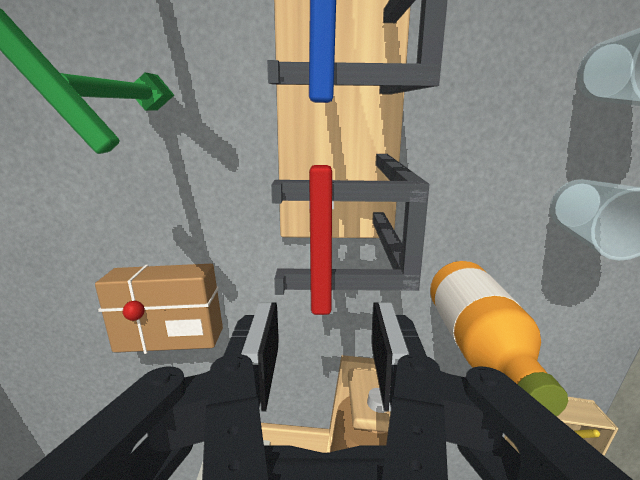

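The red key hangs across both prongs at (522.8,196.7), its bar at px (321,240), where it started. The parcel, juice bottle and blue key look undisturbed, and the gripper is clear. Handing in.

```bash
python3 -c "
from plant import *
print(sign_off())"
```

```text
the job is handed in; nothing more can be done
None
```

The stem is turned clockwise to its stop (about 1.20 rad by the pointer), the red key hangs back upright in its fork where it started, and the job was handed in at about 20 s; `sign_off()` returned no verdict.

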